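# Level the casting bed and prove it with the spirit level

### The job

Get the casting bed ready for pouring: first turn the turnbutton square across the front rail of the hinged dam frame to lock it down, then stand the spirit level from the bench on the white plate inside the frame, along the bed's long direction (towards the levelling foot), and let go. Turn the black knob of the levelling foot until the bubble stands centred between the vial's two lines, then press down on the level's top to prove that the bed stands firm. Finish while still pressing firmly, the bubble centred, the frame shut and the other things on the bench left where they are.

Things in the scene. Friction and masses are not known exactly. Their poses are not given: they have to be found in the camera images.
- plate_centre (a point): centre of the upper face of the casting bed's white plate, 60 mm above the bench. x runs across the bed towards the hinged back rail, y along the bed towards the levelling foot, z up. The bed (board 240 by 340 mm) rests on two fixed feet at y = -150 mm and on the foot at y = +235 mm, which tips it about x only, by under 0.4 degrees; at the start the foot's end is always too low
- thumb_grip (a point): middle of the raised thumb-piece of the steel turnbutton on the bed's near edge: a rib 12 mm wide (this point's x), 36 mm long (y), 20 mm high (10 mm above and below this point), on a flat button 20 mm wide, 5 mm thick, whose nose points along +y, 40 mm out from the pivot. The upright pivot lies 4 mm from this point towards -y, at x = -115 mm, y = 0 from plate_centre. Axes turn with the button
- turnbutton (a joint): angle of the turnbutton (rad), grows clockwise seen from above: 0 = nose along the rail, pointing towards the levelling foot's end (open), 1.57 = nose square across the frame's front rail (locked); stop at 1.6. Light friction, stays where it is left
- dam_frame (a joint): angle of the hinged wooden dam frame (rad): 0 = lying shut on the plate, grows as its front rail lifts. Rails 20 mm wide and 18 mm high, inner opening 150 mm (x) by 260 mm (y), centred on plate_centre
- knob_centre (a point): middle of the black fluted knob of the levelling foot, on its upright axis: diameter 43 mm, 26 mm high (13 above and below this point), free all round; a steel lug lies 43 mm below, the bench 85 mm below. Clockwise from above raises this end of the bed, 4 mm a full turn; the knob keeps its height, turns with 0.1 N m and stays where it is left; stops over half a turn beyond level either way
- level_centre (a point): centre of the aluminium spirit level (half-way up), 200 mm long (this point's x), 24 mm wide (y), 42 mm high (z up), 250 g, flat base below and vial window in the middle of its flat top; 21 mm above whatever it stands on. It starts on its base on the bench
- bubble (a joint): where the bubble stands, in units of 200 mm: 0 = middle of the vial, 0.01 = 2 mm off towards the level's +x end. It floats to the higher end, 0.01 (2 mm) for each mrad of tilt, so 0.104 (20.8 mm) for a full turn of the knob, 0.0165 for a radian; stops at 0.07; takes about 1.5 s to settle. The pale bubble is 17 mm long, the two black lines on the vial 21 mm apart
- bubble_mid (a point): the middle of the bubble, at the vial's upper side 1 mm below the level's top
- ink_jar_a: bystander: white ink jar, 72 mm wide, 62 mm high, origin at its underside
- ink_jar_b: bystander: white ink jar, 72 mm wide, 62 mm high, origin at its underside
- ink_jar_c: bystander: white ink jar, 66 mm wide, 56 mm high, origin at its underside
- brayer: bystander: hand ink roller, red roller 150 mm long and 40 mm thick, 100 mm from the origin along its x; wooden handle towards -x, 85 mm long; origin at bench level
- palette_knife: bystander: palette knife 240 mm long, along its x, lying on the bench, under 25 mm high
- tape_roll: bystander: roll of tape lying flat, 100 mm wide, 24 mm high
- squeeze_bottle: bystander: white bottle, 52 mm wide, 130 mm high, origin at its underside

How it is judged:
By the outcome, as a careful person would: the job done as asked, in the order asked, and still so for the second after the job is handed in, while the arm keeps its last pose, push and grip.
It also fails if it takes over 72 s, if anything falls off the work surface, if the arm or the gripper's body presses on something with over 40 N, if the wrist force passes 120 N, or if a joint passes its speed limit or range.

### The arm

A 6-joint arm with a two-finger parallel gripper is mounted at the origin on the work surface. World frame = base frame: x ahead of the robot, y to its left, z up, the work surface at z = 0. Lengths are in mm, angles in rad, forces in N, time in s.
With the tool pointing down it reaches from about 300 to 775 mm from the base axis. Payload 14.6 kg.
Tool frame: the origin (TCP) lies between the finger pads; the fingertips stand 19 mm ahead of it and the grasp point (between the pads) is the TCP; z points along the fingers, y is the line along which they close (so a half turn about z gives the same grasp; the last joint's range is limited). The gripper opens to 94 mm and grips with 3 to 60 N. Pads are 16 mm wide; open, the fingers measure 119 mm over their backs; the gripper's body (75 mm by 177 mm) begins 78 mm behind the grasp point.
Start: joints at [-0.067, 0.3, 1.521, -0, 1.321, -0.067], TCP at [549.99, -0.002, 224.446] pointing down, gripper open.
Joint ranges: [-3.03, 3.03], [-0.79, 2.21], [0.23, 2.52], [-1.04, 4.18], [0, 3.07], [-2.55, 2.55]. Speed limits (rad/s): [2.22, 2.22, 2.57, 3.14, 3.14, 3.14].

### API

Orientations are given as [roll, pitch, yaw] about the fixed x, y, z axes, in that order (R = Rz(yaw) Ry(pitch) Rx(roll)).
In Python, from cell import monitor, imaging, job, find_in, trace gives the robot as it stands. The module is installed in compiled form; this text tells all that it offers.
- The arm moves only by the tool arm_command, never from a script. Its argument "steps" is a list of rows, each a list of 5 numbers: the opening, from 0 (shut) to 1 (fully open), then the shift along the tool's x, y, z in mm, then the turn about the tool's z in degrees. In form: [[gripper, dx, dy, dz, turn], ...]. A call has 1 to 20 rows; each row is the pose to reach, as a shift and turn from the pose commanded when the call began, along the tool's axes at that moment; what a row does not reach only later rows make up. A row lasts 1/8 s, in which the tool goes at most 62.5 mm and 10.7 degrees, less where a joint would pass 70% of its speed; a pose out of reach is approached as far as the arm can. A call with a gripper value outside its range is refused whole. The fingers move at their own pace and stop on an object; "force" is the grip in N (left out, the last holds). Time passes only in rows, so rows that repeat a pose let the fingers close. It gives the time, the measured TCP pose, the force, the opening and the grip force at its end, in the units of the state.
- monitor.read_state(): the state, without advancing time (a new reading comes with each control period).
- imaging.camera(name): name is "scene" or "side" or "wrist"; returns a dict with "img" (480x640x3 uint8, red, green, blue), "mtx" (3x3 intrinsics, pixels), "view" (4x4, takes a point from world to camera coordinates). Camera axes: x right, y down, z forward; pixel columns grow to the right and rows downward; lengths in mm; the calibration is good to about 2 mm. The wrist camera is an equidistant fisheye: a pixel r from the principal point sees the ray r / f radians off the axis. A picture is of the moment at which its call begins. There is no depth.
- job.sign_off(): hands the job in; it is judged then, once.
Trained networks look in a picture, given as the dict that the camera call returned (one of the last four; its "shot" number tells which), for a name from the list of things; names that differ only in an ending like _2 or _b are one class to them, and where a whole thing is asked for, a point or a joint stands for the part that bears it (a point fixed in the world has none). Each returns a list of dicts, best first, with "p" (0 to 1); they miss things now and then, are a little off and sometimes report something else, mostly with a low value. They report only what shows in the picture. A call takes as long as a camera call.
- find_in(picture, target): "rect" ([centre column, centre row, width, height] in pixels, round what is visible of it).
- trace(picture, target): "region" (480x640 bool, what is visible of it) and "rect" ([centre column, centre row, width, height] in pixels, round what is visible of it).
The state is a dict: "clock": time; "joints": joint angles; "qd": joint speeds; "effort": joint torques, N m; "eef_pos": TCP position; "eef_rot": TCP orientation; "wrist_force": force on the tool from outside, world axes, zero at the start; "moment": the same for the moment, N m; "finger_gap": finger opening in mm; "finger_force": force on a finger pad.
Only numpy, scipy, OpenCV 4.12 (cv2) and the standard library are available. Lean on these libraries where they do the work, as an engineer would, in place of code of your own. Each camera call takes 0.05 s, during which the arm holds its last target. There are 200 camera calls.

## Working session

There is one attempt and no reset: what is moved stays moved. The work goes in short steps, Python scripts to look and compute and a tool call to move; the robot and the scene stay as the last step left them, time stands still between calls to the robot, and variables do not carry over. Pictures are saved under pics/ and viewed, at most 10 in all, crops included, and the job is handed in when it is done.

Besides the shell and the picture viewer there is one more tool, called after "Emit:" as name(argument=value, ...) on one line, values as JSON. arm_command: Moves the arm, as the interface text tells. Its arguments: {"type":"object","properties":{"steps":{"type":"array","items":{"type":"array","items":{"type":"number"}}},"force":{"type":"number"}},"required":["steps"]}

```bash
mkdir -p pics
cat > h.py <<'E'
import numpy as np, cv2
from cell import monitor, imaging, job, find_in, trace
def ray(p,u,v):
    K,V=np.array(p["mtx"]),np.array(p["view"])
    a=(u-K[0,2])/K[0,0]; b=(v-K[1,2])/K[1,1]
    if p.get("fish"):
        r=np.hypot(a,b); s=np.sin(r)/r if r>1e-9 else 1; d=np.array([a*s,b*s,np.cos(r)])
    else: d=np.array([a,b,1.])
    R,t=V[:3,:3],V[:3,3]
    return -R.T@t, R.T@d
def onz(p,u,v,z):
    o,d=ray(p,u,v); return o+d*(z-o[2])/d[2]
def cam(n):
    p=imaging.camera(n)
    if n=="wrist": p["fish"]=True
    return p
def proj(p,X):
    K,V=np.array(p["mtx"]),np.array(p["view"]); c=V[:3,:3]@np.array(X)+V[:3,3]
    if p.get("fish"):
        r=np.hypot(c[0],c[1]); th=np.arctan2(r,c[2]); c=np.array([c[0]/r*th,c[1]/r*th,1]) if r>1e-9 else np.array([0,0,1])
    else: c=c/c[2]
    return np.array([K[0,0]*c[0]+K[0,2],K[1,1]*c[1]+K[1,2]])
def save(p,n,crop=None,s=1):
    im=p["img"][...,::-1]
    if crop: im=im[crop[1]:crop[3],crop[0]:crop[2]]
    cv2.imwrite("pics/"+n+".png",cv2.resize(im,None,fx=s,fy=s,interpolation=cv2.INTER_CUBIC))
E
python3 - <<'E'
from h import *
T=["plate_centre","thumb_grip","turnbutton","dam_frame","knob_centre","level_centre","bubble_mid","bubble"]
ps=[]
for n in ["scene","side","wrist"]:
    p=cam(n);ps.append(p);save(p,n+"0")
    o,_=ray(p,320,240);print(n,o.round(),{k:(v if k=="shot" else '') for k,v in p.items() if k not in("img",)})
    for t in T:
        r=find_in(p,t)[:2]; print(t,[(np.round(x["rect"]).tolist(),round(x["p"],2)) for x in r])
i=np.hstack([cv2.resize(q["img"],None,fx=1,fy=1) for q in ps[:2]])
print(monitor.read_state())
E
```

```text
scene [1646.  275. 1021.] {'mtx': '', 'view': '', 'shot': 1}
plate_centre [([382.0, 283.0, 171.0, 98.0], 0.71)]
thumb_grip [([391.0, 253.0, 23.0, 16.0], 0.76), ([503.0, 288.0, 34.0, 27.0], 0.56)]
turnbutton [([391.0, 252.0, 20.0, 15.0], 0.63)]
dam_frame [([370.0, 281.0, 131.0, 76.0], 0.96)]
knob_centre [([454.0, 307.0, 19.0, 19.0], 0.88)]
level_centre [([237.0, 247.0, 38.0, 49.0], 0.63), ([378.0, 285.0, 172.0, 95.0], 0.62)]
bubble_mid [([158.0, 236.0, 59.0, 42.0], 0.26)]
bubble []
side [ 248.  820. 1103.] {'mtx': '', 'view': '', 'shot': 2}
plate_centre [([313.0, 315.0, 130.0, 132.0], 0.6)]
thumb_grip [([348.0, 309.0, 14.0, 21.0], 0.55), ([211.0, 332.0, 23.0, 40.0], 0.15)]
turnbutton [([347.0, 310.0, 22.0, 18.0], 0.62), ([313.0, 316.0, 134.0, 135.0], 0.33)]
dam_frame [([311.0, 299.0, 107.0, 102.0], 0.64)]
knob_centre [([264.0, 359.0, 21.0, 23.0], 0.64)]
level_centre [([367.0, 215.0, 47.0, 21.0], 0.93), ([265.0, 357.0, 18.0, 20.0], 0.62)]
bubble_mid []
bubble []
wrist [550.  80. 385.] {'mtx': '', 'view': '', 'shot': 3, 'fish': ''}
plate_centre [([300.0, 176.0, 307.0, 351.0], 0.87)]
thu
[... 215 characters left out ...]
d []
bubble []
{'clock': 1.35, 'joints': array([-6.65730265e-02,  2.99902686e-01,  1.52100662e+00, -1.09833048e-05,
        1.32070883e+00, -6.66176659e-02]), 'qd': array([ 0.00030387, -0.00037609, -0.0005676 , -0.00070865, -0.00025909,
       -0.00032068]), 'effort': array([-9.22748550e-04, -5.31657743e+01, -3.52919590e+01,  7.08881929e-02,
        2.12422782e-02, -2.47738546e-05]), 'eef_pos': array([5.49985307e+02, 1.01978470e-02, 2.24441303e+02]), 'eef_rot': array([-3.14156652e+00,  8.92159319e-06,  1.57084368e+00]), 'wrist_force': array([ 0.50943467,  0.25111281, -0.21854631]), 'moment': array([-0.01885627,  0.04405502, -0.02205764]), 'finger_force': 0.0, 'finger_gap': 93.81114620289807}
```

View pictures.

```bash
python3 -c "
import cv2,numpy as np
a=cv2.imread('pics/scene0.png')[150:400,100:560];cv2.imwrite('pics/s0c.png',cv2.resize(a,(800,435)))"
```

```text
(no output)
```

View pics/wrist0.png

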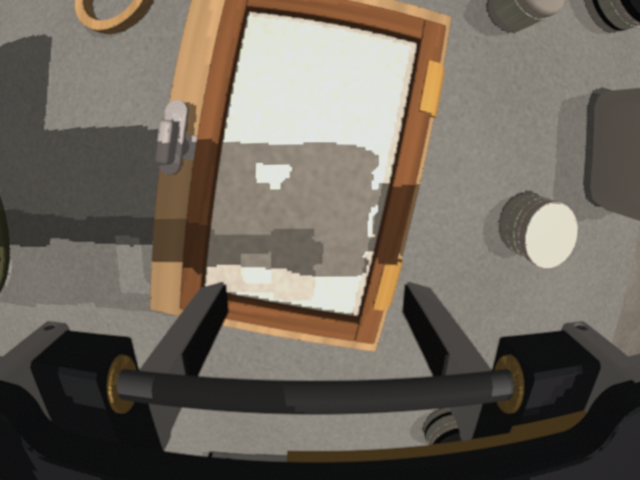

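View pics/s0c.png

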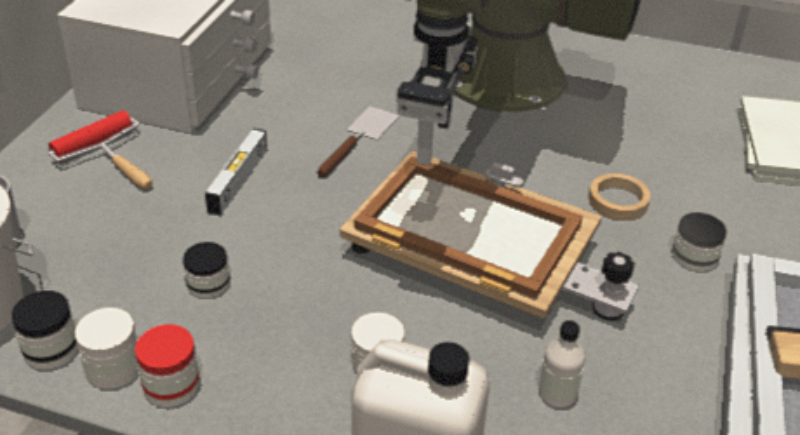

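View pics/side0.png

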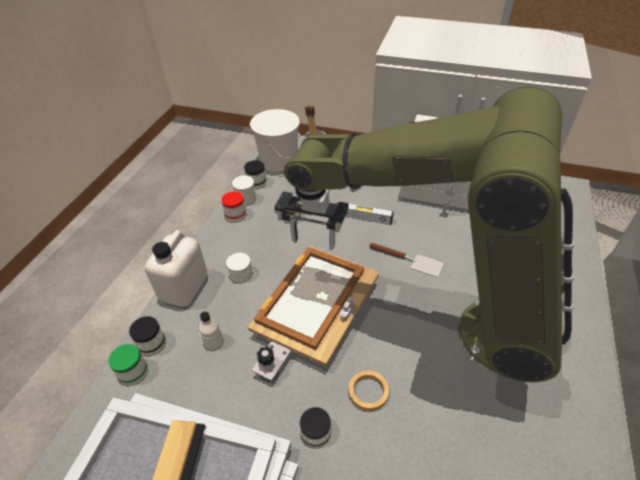

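Wrist view shows the bed with white plate corners near (247,13), (417,40), (360,315), (207,292) and turnbutton at (173,138); the scene view shows the level at (237,247) and knob at (454,307), with clear space round both.

Run:
```python
from h import *
w,s,d=cam("wrist"),cam("scene"),cam("side")
C=np.array([onz(w,*c,60)[:2] for c in [(247,13),(417,40),(360,315),(207,292)]])
print("corners",C.round(1),"mean",C.mean(0).round(1))
for i in range(4):
    e=C[(i+1)%4]-C[i]; print(np.linalg.norm(e).round(1),np.degrees(np.arctan2(e[1],e[0])).round(1))
def tri(rs):
    A=0;b=0
    for o,v in rs:
        v=v/np.linalg.norm(v);P=np.eye(3)-np.outer(v,v);A=A+P;b=b+P@o
    X=np.linalg.solve(A,b); return X,[np.linalg.norm(np.cross(X-o,v/np.linalg.norm(v))).round(1) for o,v in rs]
for t in ["knob_centre"]:
    a,b=find_in(s,t)[0]["rect"],find_in(d,t)[0]["rect"]; print(t,tri([ray(s,*a[:2]),ray(d,*b[:2])]))
ys,xs=np.where(trace(w,"turnbutton")[0]["region"]);print("btn",xs.min(),xs.max(),ys.min(),ys.max(),onz(w,xs.mean(),ys.mean(),70).round(1), cv2.minAreaRect(np.c_[xs,ys].astype(np.float32)))
L=[]
for p in (s,d):
    r=trace(p,"level_centre")
    if not r: print("none");continue
    for q in r[:2]:
        ys,xs=np.where(q["region"]);
        m=onz(p,xs.mean(),ys.mean(),21)
        P=np.array([onz(p,x,y,25)[:2] for x,y in zip(xs,ys)]).astype(np.float32)
        print("level",round(q["p"],2),len(xs),m.round(1),cv2.minAreaRect(P))
```

```text
corners [[490.7 201.6]
 [640.8 177.9]
 [594.4 -81.4]
 [445.5 -58. ]] mean [542.9  60. ]
152.0 -9.0
263.3 -100.2
150.8 171.1
263.5 80.1Traceback (most recent call last):
  File "<stdin>", line 13, in <module>
IndexError: list index out of range
```

Run:
```python
from h import *
w,s,d=cam("wrist"),cam("scene"),cam("side")
for n,p in (("s",s),("d",d)):
    q=find_in(p,"knob_centre"); 
    if q: print(n,"knob",q[0]["rect"],onz(p,*q[0]["rect"][:2],85).round(1))
print("pred",proj(s,(582.6,291.6,85)),proj(d,(582.6,291.6,85)))
print("level",[ (n,[(round(q["p"],2),np.round(q["rect"]).tolist()) for q in trace(p,"level_centre")]) for n,p in (("s",s),("d",d))])
r=trace(w,"thumb_grip")
if r:
    ys,xs=np.where(r[0]["region"]);print("btn",r[0]["p"],r[0]["rect"],onz(w,xs.mean(),ys.mean(),70).round(1), cv2.minAreaRect(np.c_[xs,ys].astype(np.float32)))
print("pred",proj(w,(430.3,83.3,80)),proj(w,(430.3,83.3,60)))
for p in (s,d):
    for q in trace(p,"level_centre")[:2]:
        ys,xs=np.where(q["region"]);
        P=np.array([onz(p,x,y,25)[:2] for x,y in zip(xs,ys)]).astype(np.float32)
        print("level",round(q["p"],2),len(xs),cv2.minAreaRect(P))
```

```text
s knob [454.5, 306.4, 18.3, 20.1] [598.5 294.   85. ]
d knob [264.7, 357.4, 16.0, 18.2] [584.1 297.   85. ]
pred [454.351948   302.00360561] [266.09547876 355.70058037]
level [('s', [(0.6, [235.0, 249.0, 36.0, 51.0]), (0.19, [318.0, 344.0, 29.0, 37.0])]), ('d', [(0.94, [367.0, 214.0, 49.0, 22.0]), (0.48, [266.0, 357.0, 18.0, 19.0])])]
btn 0.68 [170.2, 135.1, 36.1, 69.9] [425.   90.3  70. ] ((171.08462524414062, 136.32308959960938), (27.53571128845215, 74.04873657226562), 7.125016689300537)
pred [173.30935286 144.83084262] [181.29195455 144.53101123]
level 0.6 781 ((493.9889221191406, -354.22705078125), (247.09938049316406, 52.72062683105469), 0.9277390837669373)
level 0.19 622 ((779.2942504882812, -14.990047454833984), (75.33642578125, 102.29660034179688), 55.23503112792969)
level 0.94 592 ((466.600341796875, -354.683349609375), (159.48899841308594, 68.19054412841797), 1.4413466453552246)
level 0.48 282 ((604.4234008789062, 261.99554443359375), (43.81910705566406, 60.293426513671875), 29.73662567138672)
```

Emit:
arm_command(steps=[[0.45,40,-60,35,5],[0.45,79,-120,70,9.7],[0.45,79,-120,70,9.7]], force=20)

```text
clock: 2.42
eef_pos: [427.8, 79.9, 153.4]
eef_rot: [-3.14, 0.0, 1.401]
wrist_force: [1.3, -0.8, 1.0]
finger_gap: 66.7
finger_force: 0.0
```

Run:
```python
from h import *
w=cam("wrist");save(w,"w1")
st=monitor.read_state();print(st["clock"],st["eef_pos"],st["eef_rot"],st["finger_gap"])
for q in trace(w,"thumb_grip")[:1]:
    ys,xs=np.where(q["region"]);print(q["rect"],[onz(w,xs.mean(),ys.mean(),z).round(1) for z in (84,104)])
for z in (84,94,104): print(z,proj(w,(429.6,79.4,z)))
```

```text
2.475 [425.5008711  80.8600793 151.9423317] [-3.13771288e+00  6.34272393e-04  1.40248113e+00] 63.38356688828724
[316.6, 249.4, 31.7, 93.9] [array([430.7,  92.8,  84. ]), array([431.6,  98.5, 104. ])]
84 [317.29432198 268.65632239]
94 [317.38131187 273.88654838]
104 [317.47530988 279.55527198]
```

View pics/w1.png

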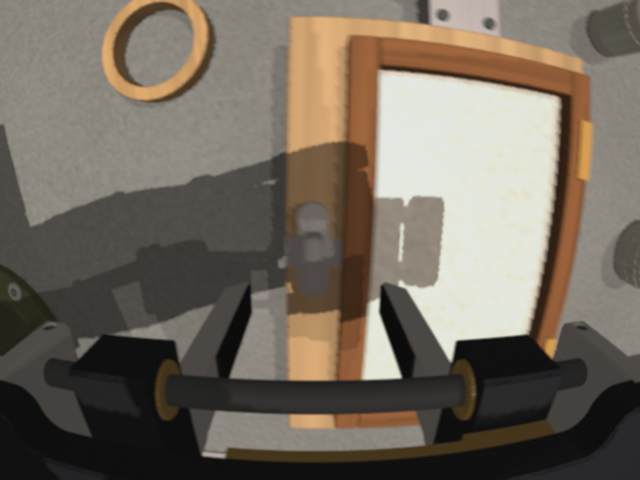

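Run:
```python
from h import *
w=cam("wrist");print(monitor.read_state()["eef_pos"])
im=cv2.convertScaleAbs(w["img"],alpha=2.5,beta=10);w["img"]=im
save(w,"w2",(260,180,400,330),4)
u=np.array([.1685,.9857]);c=np.array([429.6,79.4])
for z in (70,84,104):
  print(z,[proj(w,[*(c+k*u),z]).round(0).tolist() for k in (-20,-14,0,22,40)])
```

```text
[429.47267458  79.45783506 154.48244801]
70 [[317.0, 289.0], [317.0, 281.0], [318.0, 262.0], [318.0, 231.0], [318.0, 205.0]]
84 [[318.0, 297.0], [318.0, 289.0], [318.0, 269.0], [318.0, 236.0], [318.0, 208.0]]
104 [[318.0, 310.0], [318.0, 301.0], [318.0, 280.0], [318.0, 245.0], [318.0, 214.0]]
```

View pics/w2.png

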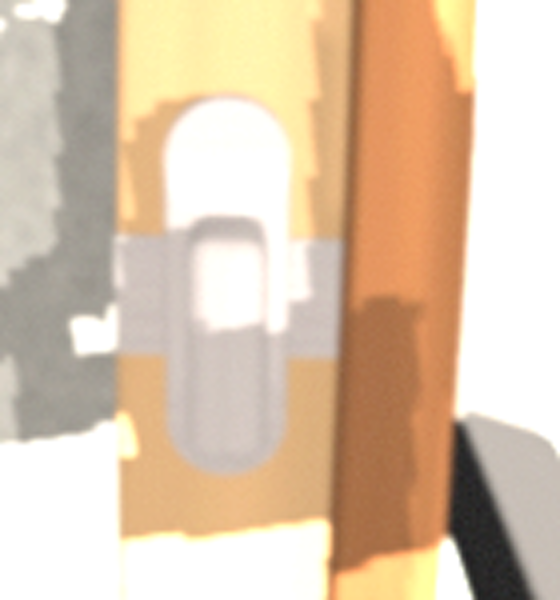

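Emit:
arm_command(steps=[[0.35,2.5,0,25,0],[0.35,2.5,0,48,0],[0.35,2.5,0,48,0],[0.05,2.5,0,48,0],[0.05,2.5,0,48,0],[0.05,2.5,0,48,0],[0.05,2.5,0,48,0]], force=10)

```text
clock: 3.45
eef_pos: [428.5, 81.8, 107.0]
eef_rot: [-3.137, 0.0, 1.402]
wrist_force: [-19.8, 2.5, 16.3]
finger_gap: 12.0
finger_force: 10.0
```

Run:
```python
from h import *
cam("wrist");s=monitor.read_state();print(s["eef_pos"],s["wrist_force"],s["finger_gap"],s["moment"],s["qd"])
```

```text
[428.54845987  81.76504813 107.05057465] [-20.50471625   3.29399046  16.0392885 ] 12.096353950934615 [ 0.55617169  3.87237589 -0.00981284] [ 0.00051759 -0.00179845  0.00110276 -0.00047281  0.00040275 -0.00014712]
```

Emit:
arm_command(steps=[[0.05,0,-1.5,-1.5,0],[0.05,0,-1.5,-1.5,0]])

```text
clock: 3.75
eef_pos: [428.3, 81.7, 107.7]
eef_rot: [-3.14, 0.0, 1.401]
wrist_force: [-5.2, 0.8, -7.6]
finger_gap: 12.0
finger_force: 10.0
```

Emit:
arm_command(steps=[[0.05,0,-0.3,0.5,10],[0.05,0,-0.3,0.5,20],[0.05,0,-0.3,0.5,30]])

```text
clock: 4.12
eef_pos: [428.2, 81.8, 107.7]
eef_rot: [-3.141, 0.001, 0.872]
wrist_force: [-5.9, 0.7, 0.2]
finger_gap: 11.8
finger_force: 10.0
```

Emit:
arm_command(steps=[[0.05,0,0,0,10],[0.05,0,0,0,20],[0.05,0,0,0,30],[0.05,0,0,0,40],[0.05,0,0,0,50],[0.05,0,0,0,60],[0.05,0,0,0,60]])

```text
clock: 5.0
eef_pos: [428.2, 81.9, 107.7]
eef_rot: [-3.142, 0.001, -0.172]
wrist_force: [-7.3, 2.6, 0.1]
finger_gap: 11.9
finger_force: 10.0
```

Emit:
arm_command(steps=[[0.35,0,0,0,0],[0.35,0,0,0,0],[0.35,0,0,-30,0],[0.6,0,0,-90,0]])

```text
clock: 5.5
eef_pos: [428.0, 81.6, 197.5]
eef_rot: [3.141, 0.003, -0.169]
wrist_force: [-0.7, -1.3, 0.1]
finger_gap: 39.6
finger_force: 0.0
```

Run:
```python
from h import *
w=cam("wrist");save(w,"w3")
st=monitor.read_state();print(st["clock"],st["eef_pos"],st["eef_rot"],st["finger_gap"])
for q in trace(w,"turnbutton")[:1]:
    ys,xs=np.where(q["region"]);P=np.array([onz(w,x,y,84)[:2] for x,y in zip(xs,ys)],dtype=np.float32);print(q["p"],q["rect"],cv2.minAreaRect(P))
```

```text
5.55 [430.85472158  81.95363628 206.07869322] [-3.13929641 -0.00860941 -0.16914102] 43.557057781744874
0.69 [317.3, 237.4, 29.4, 82.7] ((437.0965576171875, 80.49653625488281), (19.557979583740234, 63.81728744506836), 79.79069519042969)
```

View pics/w3.png

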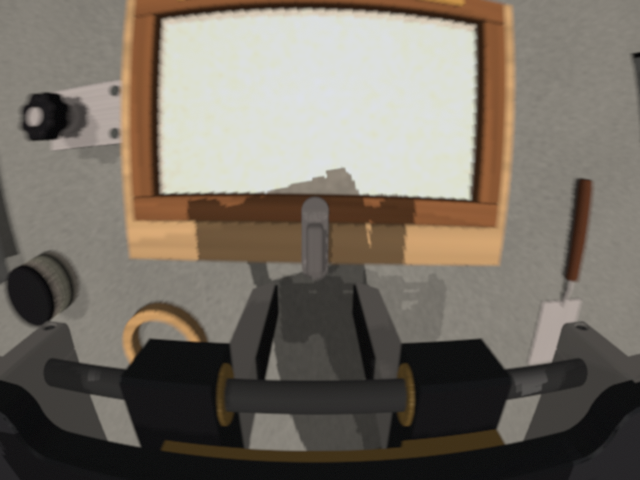

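The button now lies square across the front rail (nose at (315,203), angle −10.2° vs bed −9.7°).

Run:
```python
from h import *
s,d=cam("scene"),cam("side")
for c in [(190,125),(272,48),(75,105)]: print(onz(s,100+c[0]*.575,150+c[1]*.575,0).round())
# level ends in scene crop: base ends
for c in [(212,213),(258,131),(268,136),(246,178)]: print("lvl",onz(s,100+c[0]*.575,150+c[1]*.575,42).round(),onz(s,100+c[0]*.575,150+c[1]*.575,0).round())
for p in (s,d):
    for q in trace(p,"level_centre")[:1]:
        ys,xs=np.where(q["region"]);print(q["rect"],onz(p,xs.mean(),ys.mean(),21))
```

```text
[ 373. -512.    0.]
[  59. -483.    0.]
[ 388. -750.    0.]
lvl [ 632. -332.   42.] [ 589. -358.   -0.]
lvl [ 401. -357.   42.] [ 347. -384.    0.]
lvl [ 409. -334.   42.] [ 356. -360.    0.]
lvl [ 532. -319.   42.] [ 484. -345.   -0.]
[236.4, 248.0, 37.7, 52.3] [ 494.18822    -357.29412395   21.        ]
[348.9, 304.7, 15.9, 11.2] [447.35962563  35.52856003  21.        ]
```

Emit:
arm_command(steps=[[0.7,10,60,-20,0],[0.7,20,120,-20,-2],[0.7,30,180,-20,-4],[0.7,40,240,-20,-6],[0.7,50,300,-20,-8],[0.7,62,360,-20,-9.5],[0.7,72,420,-20,-9.5],[0.7,72,420,-20,-9.5],[0.7,72,420,-20,-9.5]])

```text
clock: 6.92
eef_pos: [428.6, -343.8, 216.2]
eef_rot: [-3.14, 0.002, -0.004]
wrist_force: [-0.2, 0.2, 0.8]
finger_gap: 65.8
finger_force: 0.0
```

Run:
```python
from h import *
w=cam("wrist");save(w,"w4")
st=monitor.read_state();print(st["clock"],st["eef_pos"],st["eef_rot"],st["finger_gap"])
for q in trace(w,"level_centre")[:1]:
    ys,xs=np.where(q["region"]);print(q["p"],q["rect"])
    for z in (21,42):
        P=np.array([onz(w,x,y,z)[:2] for x,y in zip(xs,ys)],dtype=np.float32);print(z,cv2.minAreaRect(P))
```

```text
6.975 [ 428.82732311 -343.36616194  216.64418814] [-3.14051174e+00  1.04402223e-03 -2.80128116e-03] 65.47429130824602
0.61 [335.0, 163.8, 30.4, 215.3]
21 ((488.570068359375, -361.4038391113281), (211.10397338867188, 27.8428955078125), 1.1133675575256348)
42 ((489.7466125488281, -360.3785705566406), (198.6200714111328, 26.196378707885742), 1.1133607625961304)
```

View pics/w4.png

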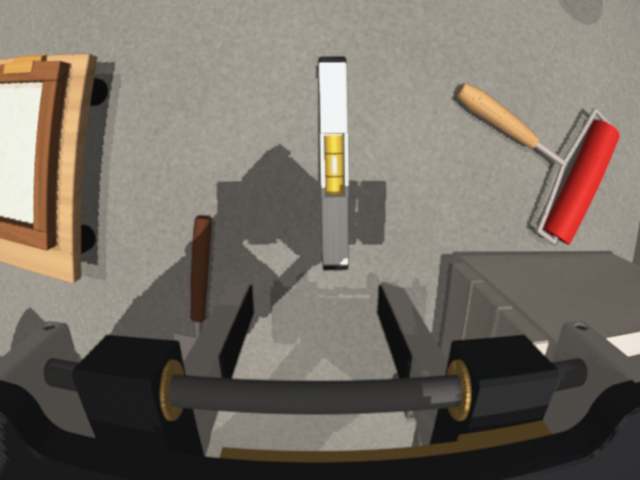

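Emit:
arm_command(steps=[[0.7,40,12,40,-1.2],[0.7,61,17,90,-1.2],[0.7,61,17,140,-1.2],[0.7,61,17,175,-1.2],[0.7,61,17,187,-1.2],[0.7,61,17,187,-1.2],[0.1,61,17,187,-1.2],[0.1,61,17,187,-1.2],[0.1,61,17,187,-1.2],[0.1,61,17,187,-1.2],[0.1,61,17,187,-1.2]], force=25)

```text
clock: 8.4
eef_pos: [489.8, -361.6, 30.6]
eef_rot: [-3.142, -0.0, 0.017]
wrist_force: [-0.7, 0.4, 2.5]
finger_gap: 24.3
finger_force: 25.0
```

Emit:
arm_command(steps=[[0.1,0,0,-30,0],[0.1,0,0,-80,0],[0.1,4,-30,-130,0],[0.1,10,-80,-130,-8],[0.1,18,-130,-130,-18],[0.1,26,-180,-130,-28],[0.1,34,-230,-130,-38],[0.1,42,-280,-130,-48],[0.1,49,-330,-130,-58],[0.1,56,-380,-130,-68],[0.1,60,-421,-130,-76],[0.1,60,-421,-130,-79.2],[0.1,60,-421,-130,-79.2],[0.1,60,-421,-130,-79.2]])

```text
clock: 10.15
eef_pos: [542.3, 60.0, 160.3]
eef_rot: [-3.141, 0.0, 1.398]
wrist_force: [-0.1, -0.9, -2.6]
finger_gap: 23.7
finger_force: 25.0
```

Run:
```python
from h import *
w=cam("wrist");save(w,"w5")
st=monitor.read_state();print(st["clock"],st["eef_pos"],st["eef_rot"],st["finger_gap"],st["wrist_force"])
for t in ("level_centre","knob_centre","bubble_mid"):
  for q in find_in(w,t)[:1]: print(t,q["p"],q["rect"],onz(w,*q["rect"][:2],90))
```

```text
10.2 [542.38289848  59.91359068 160.37159595] [-3.14140713e+00  5.38097033e-05  1.39781558e+00] 23.70743498653055 [ 0.23069853  0.54932637 -3.00435474]
level_centre 0.76 [314.8, 273.6, 62.8, 355.2] [541.97129081  56.05596324  90.        ]
bubble_mid 0.64 [120.2, 439.1, 28.7, 11.5] [326.3732325  -83.90979373  90.        ]
```

View pics/w5.png

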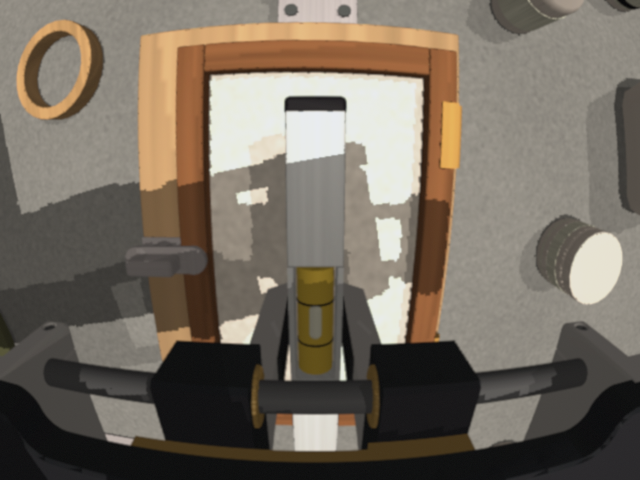

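Emit:
arm_command(steps=[[0.1,0,0,40,0],[0.1,0,0,62,0],[0.1,0,0,67,0],[0.1,0,0,69,0],[0.1,0,0,70,0],[0.1,0,0,70,0]])

```text
clock: 11.1
eef_pos: [542.7, 60.4, 91.1]
eef_rot: [3.141, -0.0, 1.4]
wrist_force: [0.4, -0.5, -2.6]
finger_gap: 23.7
finger_force: 25.0
```

Emit:
arm_command(steps=[[0.1,0,0,0.7,0],[0.1,0,0,1.2,0],[0.1,0,0,1.2,0]])

```text
clock: 11.48
eef_pos: [542.7, 60.5, 90.1]
eef_rot: [3.141, -0.0, 1.4]
wrist_force: [-2.2, 0.7, 5.8]
finger_gap: 23.7
finger_force: 25.0
```

Emit:
arm_command(steps=[[0.5,0,0,0,0],[0.5,0,0,0,0],[0.5,0,0,0,0],[0.5,0,0,-30,0],[0.5,-30,0,-70,0],[0.5,-60,0,-80,0],[0.5,-60,0,-80,0],[0.5,-60,0,-80,0],[0.5,-60,0,-80,0],[0.5,-60,0,-80,0]])

```text
clock: 12.72
eef_pos: [532.2, 1.8, 168.8]
eef_rot: [-3.141, 0.0, 1.401]
wrist_force: [0.3, 0.4, 0.4]
finger_gap: 46.9
finger_force: 0.0
```

Run:
```python
from h import *
w=cam("wrist");save(w,"w6")
st=monitor.read_state();print(st["clock"],st["eef_pos"],st["eef_rot"],st["finger_gap"],st["wrist_force"])
for t,z in (("level_centre",99),("knob_centre",85),("bubble_mid",100),("bubble",100)):
  for q in find_in(w,t)[:2]: print(t,q["p"],q["rect"],onz(w,*q["rect"][:2],z))
```

```text
12.775 [532.15954081   1.74356365 168.89219011] [-3.14098218e+00  3.54169975e-05  1.40040473e+00] 47.059535224752004 [ 0.22123815 -0.31762943 -0.44331805]
level_centre 0.97 [316.7, 174.8, 41.2, 303.6] [543.88209482  61.43152849  99.        ]
bubble 0.5 [316.3, 187.7, 10.4, 26.7] [542.2944894   53.64474861 100.        ]
```

View pics/w6.png

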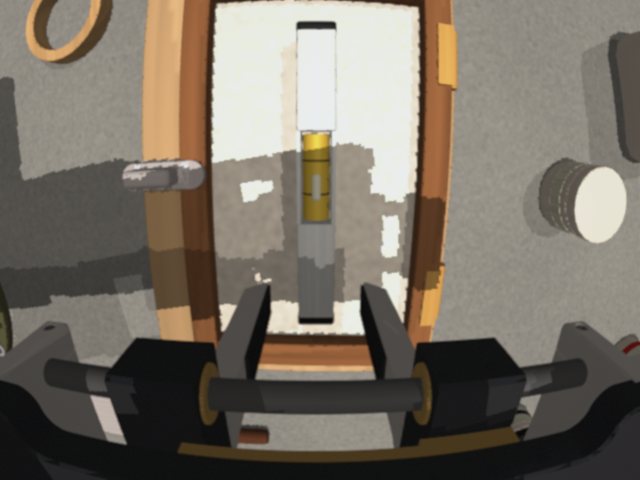

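Level stands in the frame along the bed; lines near rows 160 and 193, bubble around row 187 — displaced towards the low-foot's opposite end, as expected.

Run:
```python
import cv2,numpy as np
a=cv2.imread("pics/w6.png").astype(int)
for r in range(128,224): print(r,a[r,308].tolist(),a[r,314:319].mean(0).round().astype(int).tolist(),a[r,305:309].mean().round(), end=" | " if r%3 else "\n")
```

```text
128 [234, 232, 229] [237, 235, 232] 232.0 | 129 [204, 202, 199] [221, 221, 220] 209.0
130 [150, 154, 156] [174, 179, 182] 163.0 | 131 [144, 156, 166] [146, 156, 165] 159.0 | 132 [169, 187, 202] [142, 161, 173] 186.0
133 [158, 187, 206] [125, 170, 186] 184.0 | 134 [108, 167, 194] [102, 192, 212] 155.0 | 135 [66, 163, 198] [89, 211, 229] 135.0
136 [57, 167, 204] [85, 217, 233] 132.0 | 137 [58, 167, 204] [85, 217, 233] 132.0 | 138 [59, 167, 205] [85, 217, 233] 132.0
139 [58, 167, 204] [85, 217, 233] 132.0 | 140 [59, 167, 205] [85, 217, 233] 132.0 | 141 [58, 167, 204] [85, 217, 233] 132.0
142 [58, 167, 204] [85, 216, 233] 132.0 | 143 [59, 167, 205] [85, 217, 233] 132.0 | 144 [59, 167, 204] [85, 217, 233] 132.0
145 [58, 167, 205] [85, 217, 233] 132.0 | 146 [59, 168, 205] [85, 217, 233] 132.0 | 147 [58, 167, 204] [80, 207, 228] 132.0
148 [56, 161, 197] [68, 178, 202] 130.0 | 149 [48, 141, 173] [53, 140, 165] 120.0 | 150 [39, 115, 140] [45, 120, 144] 102.0
151 [32, 98, 120] [44, 117, 141] 84.0 | 152 [32, 95, 116] [43, 117, 141] 77.0 | 153 [32, 95, 116] [44, 117, 141] 77.0
154 [31, 95, 116] 
[... 2040 characters left out ...]
| 206 [33, 96, 117] [41, 114, 138] 76.0 | 207 [33, 96, 117] [41, 114, 137] 76.0
208 [32, 95, 116] [41, 113, 137] 76.0 | 209 [32, 96, 116] [41, 114, 137] 77.0 | 210 [32, 96, 116] [40, 113, 137] 77.0
211 [32, 95, 116] [41, 114, 138] 76.0 | 212 [32, 95, 116] [40, 113, 138] 76.0 | 213 [31, 95, 116] [40, 113, 137] 76.0
214 [32, 95, 116] [41, 113, 137] 76.0 | 215 [32, 96, 116] [40, 113, 137] 76.0 | 216 [33, 96, 117] [40, 112, 137] 77.0
217 [31, 95, 116] [40, 113, 137] 77.0 | 218 [35, 95, 115] [40, 113, 137] 78.0 | 219 [46, 92, 109] [46, 111, 133] 81.0
220 [65, 89, 100] [62, 103, 120] 83.0 | 221 [79, 87, 92] [77, 91, 99] 85.0 | 222 [83, 87, 89] [82, 85, 88] 86.0
223 [91, 94, 96] [90, 93, 95] 93.0 |
```

Emit:
arm_command(steps=[[0.75,50,0,-31,0],[0.75,110,0,-31,0],[0.75,170,0,-31,0],[0.75,230,0,-31,0],[0.75,230,0,-31,0],[0.75,230,0,-31,0]])

```text
clock: 13.72
eef_pos: [571.2, 227.5, 200.0]
eef_rot: [-3.141, 0.0, 1.4]
wrist_force: [-0.3, 0.1, 0.2]
finger_gap: 70.4
finger_force: 0.0
```

Run:
```python
from h import *
w,s=cam("wrist"),cam("scene");save(w,"w7")
st=monitor.read_state();print(st["clock"],st["eef_pos"],st["eef_rot"],st["joints"],st["finger_gap"])
for q in trace(w,"knob_centre")[:1]:
    ys,xs=np.where(q["region"]); print(q["p"],q["rect"],[onz(w,xs.mean(),ys.mean(),z).round(1) for z in (85,98)])
    P=np.array([onz(w,x,y,98)[:2] for x,y in zip(xs,ys)],dtype=np.float32);print(cv2.minEnclosingCircle(P))
for z in (72,85,98): print(z,proj(w,(582,292,z)))
for p in (w,s):
  for q in find_in(p,"squeeze_bottle")[:1]: print("bottle",q["p"],q["rect"],onz(p,*q["rect"][:2],65))
```

```text
13.825 [571.43108426 226.7458722  200.37100783] [3.14156337e+00 1.29083424e-04 1.39846311e+00] [ 3.18230823e-01  4.63436862e-01  1.35336717e+00 -1.31618759e-04
  1.32482361e+00  4.90596092e-01] 71.1283336226443
0.82 [317.9, 163.6, 59.7, 59.5] [array([585.6, 291. ,  85. ]), array([585.6, 291.7,  98. ])]
((585.2986450195312, 291.2921142578125), 21.893102645874023)
72 [313.98415942 162.6341211 ]
85 [313.94244449 163.50759989]
98 [313.8966235  164.46750724]
bottle 0.81 [527.3, 185.3, 105.9, 61.2] [767.10983633 247.53742961  65.        ]
bottle 0.7 [422.9, 357.9, 28.2, 52.8] [771.87598724 248.46664608  65.        ]
```

View pics/w7.png

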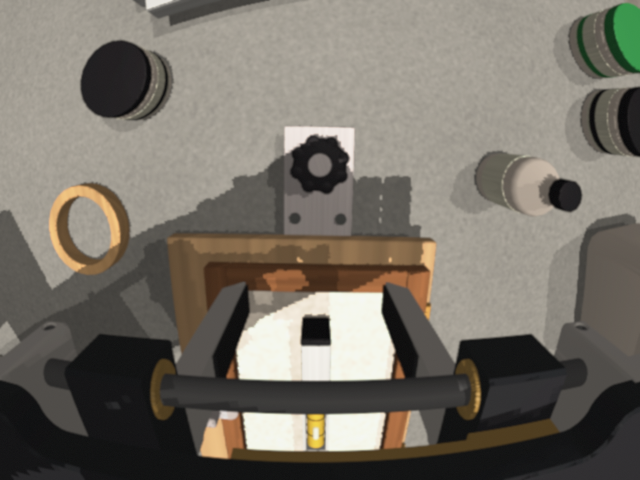

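Emit:
arm_command(steps=[[0.8,30,1,0,-10],[0.8,66,2.5,10,-20],[0.8,66,2.5,50,-30],[0.8,66,2.5,90,-40],[0.8,66,2.5,113,-40],[0.8,66,2.5,113,-40],[0.3,66,2.5,113,-40],[0.3,66,2.5,113,-40],[0.3,66,2.5,113,-40],[0.3,66,2.5,113,-40]], force=25)

```text
clock: 15.22
eef_pos: [584.6, 292.2, 87.8]
eef_rot: [-3.14, 0.0, 2.098]
wrist_force: [-6.1, -3.8, 2.9]
finger_gap: 42.6
finger_force: 25.0
```

Emit:
arm_command(steps=[[0.3,0,0,0,10],[0.3,0,0,0,20],[0.3,0,0,0,30],[0.3,0,0,0,40],[0.3,0,0,0,50],[0.3,0,0,0,60],[0.3,0,0,0,70],[0.3,0,0,0,80],[0.3,0,0,0,90],[0.3,0,0,0,100],[0.3,0,0,0,108],[0.3,0,0,0,108],[0.3,0,0,0,108],[0.3,0,0,0,108],[0.3,0,0,0,108],[0.3,0,0,0,108],[0.3,0,0,0,108],[0.3,0,0,0,108],[0.3,0,0,0,108],[0.3,0,0,0,108]])

```text
clock: 17.73
eef_pos: [586.3, 291.5, 87.8]
eef_rot: [3.14, -0.002, 0.212]
wrist_force: [6.3, -7.7, -0.0]
finger_gap: 42.8
finger_force: 25.0
```

Run:
```python
from h import *
w=cam("wrist")
st=monitor.read_state();print(st["clock"],st["eef_pos"],st["eef_rot"],st["wrist_force"],st["finger_gap"])
c=proj(w,(542.7,60.5,101));print(c)
np.save("w8.npy",w["img"])
x,y=[int(v) for v in c]
save(w,"w8",(max(x-60,0),max(y-60,0),min(x+60,640),min(y+60,480)),5)
for q in find_in(w,"bubble_mid")[:2]: print(q)
```

```text
17.775 [586.33000409 291.47025014  87.87428935] [ 3.14025543e+00 -2.47464189e-03  2.12077478e-01] [ 7.0321534  -7.87094253  0.67966201] 42.800073283322526
[613.55656024 418.18418692]
```

View pics/w8.png

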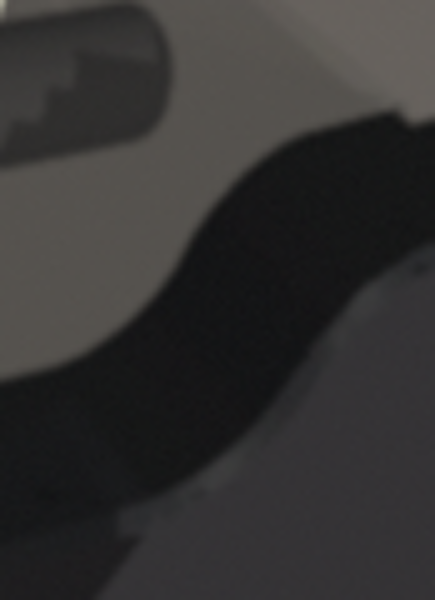

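Emit:
arm_command(steps=[[0.8,0,0,0,0],[0.8,0,0,0,0],[0.8,0,0,-20,0],[0.8,0,0,-60,0],[0.5,-15,40,-82,-10],[0.2,-37,90,-82,-20],[0.0,-60,145,-82,-30],[0.0,-82,200,-82,-40],[0.0,-104,250,-82,-50],[0.0,-113,272,-82,-60],[0.0,-113,272,-82,-68],[0.0,-113,272,-82,-68],[0.0,-113,272,-82,-68],[0.0,-113,272,-82,-68]])

```text
clock: 19.58
eef_pos: [532.2, 3.2, 169.5]
eef_rot: [3.141, -0.0, 1.399]
wrist_force: [0.6, 0.4, -0.7]
finger_gap: 0.5
finger_force: 0.0
```

```bash
cat > bub.py <<'E'
from h import *
def bub():
    w=cam("wrist"); st=monitor.read_state(); print(st["clock"],st["eef_pos"].round(1),st["eef_rot"].round(3),st["wrist_force"].round(1),st["finger_gap"].round(1))
    im=w["img"].astype(float)
    # resample level top on a world grid at z=101 along bed axis
    a=st["eef_rot"][2]; u=np.array([np.cos(a),np.sin(a)]); n=np.array([u[1],-u[0]])
    c=np.array([542.7,60.5]); S=np.arange(-35,35,.25); O=np.arange(-14,14.1,.5)
    M=np.array([[proj(w,[*(c+s*u+o*n),101]) for s in S] for o in O],dtype=np.float32)
    g=cv2.remap(im.astype(np.float32),M[...,0],M[...,1],cv2.INTER_LINEAR)
    return w,g,S,O
E
python3 - <<'E'
from bub import *
w,g,S,O=bub(); np.save("g.npy",g)
for t in ("bubble","dam_frame","turnbutton"):
  for q in find_in(w,t)[:1]: print(t,q["p"],np.round(q["rect"],1))
# R,B at several offsets
for o in (-5,-4,0,1,2,4,5):
    i=np.argmin(abs(O-o)); print(o,"R",g[i,::6,0].astype(int).tolist(),"B",g[i,::6,2].astype(int).tolist())
E
```

```text
Traceback (most recent call last):
  File "bub.py", line 3, in bub
    w=cam("wrist"); st=monitor.read_state(); print(st["clock"],st["eef_pos"].round(1),st["eef_rot"].round(3),st["wrist_force"].round(1),st["finger_gap"].round(1))
                                                                                                                                        ^^^^^^^^^^^^^^^^^^^^^^
AttributeError: 'float' object has no attribute 'round'
```

```bash
sed -i 's/st\["finger_gap"\].round(1)/st["finger_gap"]/' bub.py
python3 - <<'E'
from bub import *
w,g,S,O=bub(); np.save("g.npy",g)
for t in ("bubble","dam_frame","turnbutton"):
  for q in find_in(w,t)[:1]: print(t,q["p"],np.round(q["rect"],1))
for o in (-5,-4,0,1,2,4,5):
    i=np.argmin(abs(O-o)); print(o,"R",g[i,::6,0].astype(int).tolist(),"B",g[i,::6,2].astype(int).tolist())
E
```

```text
19.675 [532.1   3.1 169.3] [ 3.142 -0.     1.399] [ 0.2  0.5 -0.3] 0.2798378677912764
bubble 0.79 [315.9 180.1   7.4  27.6]
dam_frame 0.86 [319.6 181.2 282.9 362.5]
turnbutton 0.56 [152.7 419.1 118.9  43.5]
-5 R [128, 128, 128, 120, 89, 90, 105, 107, 107, 107, 107, 107, 107, 108, 107, 106, 70, 98, 107, 108, 107, 107, 107, 108, 107, 107, 107, 108, 107, 103, 70, 101, 107, 107, 107, 108, 154, 186, 187, 186, 185, 177, 177, 218, 229, 228, 228] B [119, 120, 120, 113, 83, 69, 33, 28, 28, 28, 28, 28, 28, 28, 28, 28, 20, 24, 28, 29, 28, 29, 29, 29, 29, 29, 28, 29, 28, 28, 20, 27, 29, 29, 28, 29, 42, 52, 53, 53, 52, 118, 155, 217, 232, 231, 232]
-4 R [128, 128, 128, 120, 89, 94, 112, 113, 113, 113, 112, 113, 113, 113, 113, 110, 70, 107, 113, 113, 112, 112, 113, 113, 112, 112, 113, 113, 113, 109, 74, 107, 112, 113, 113, 113, 161, 200, 200, 200, 200, 178, 173, 218, 229, 228, 229] B [120, 120, 120, 113, 84, 65, 33, 30, 30, 30, 30, 30, 30, 31, 30, 29, 20, 28, 29, 30, 30, 30, 31, 29, 30, 30, 30, 30, 30, 29, 22, 29, 30, 30, 30, 30, 44, 56, 57, 56, 56, 112, 151, 218, 233, 233, 232]
0 R [128, 129, 129
[... 1497 characters left out ...]
7, 127, 127, 187, 217, 218, 217, 206, 178, 217, 229, 228, 229] B [119, 119, 120, 112, 82, 64, 37, 35, 34, 35, 34, 35, 35, 35, 35, 35, 25, 34, 38, 46, 46, 47, 46, 46, 46, 46, 45, 44, 38, 34, 25, 33, 35, 35, 36, 34, 35, 53, 63, 63, 63, 133, 155, 215, 231, 231, 231]
5 R [125, 126, 126, 118, 88, 96, 122, 123, 123, 123, 123, 123, 124, 123, 123, 120, 78, 118, 124, 123, 123, 123, 124, 123, 123, 123, 124, 124, 124, 119, 81, 116, 123, 123, 124, 123, 123, 176, 206, 206, 205, 187, 176, 218, 229, 228, 228] B [119, 118, 119, 111, 82, 65, 37, 33, 34, 33, 33, 33, 34, 33, 34, 32, 24, 32, 33, 33, 33, 33, 34, 33, 33, 33, 33, 34, 33, 33, 24, 31, 34, 33, 34, 33, 34, 49, 59, 59, 58, 120, 154, 217, 231, 231, 231]
```

```bash
cat >> bub.py <<'E'
def meas(g,S,O):
    def sub(k): return S[k]
    r=g[(abs(O)>=4)&(abs(O)<=5.5),:,0].mean(0)
    d=np.clip(np.median(r)*.92-r,0,None)
    lo=[(d*S*m).sum()/(d*m).sum() for m in ((abs(S+11)<3.5).astype(float),(abs(S-10.4)<3.5).astype(float))]
    b=g[(O>=.5)&(O<=2),:,2].mean(0); m=(S>-20)&(S<17); t=75
    i=np.where(m&(b>t))[0]
    print("lines",np.round(lo,2),"bubble",S[i[0]],S[i[-1]],"off mm",round((S[i[0]]+S[i[-1]])/2-np.mean(lo),2))
E
python3 - <<'E'
from bub import *
S=np.arange(-35,35,.25); O=np.arange(-14,14.1,.5); meas(np.load("g.npy"),S,O)
E
```

```text
lines [-10.81  10.07] bubble -8.75 7.75 off mm -0.13
```

Emit:
arm_command(steps=[[0,8,0,25,0],[0,8,0,42,0],[0,8,0,46,0],[0,8,0,47.5,0],[0,8,0,48.5,0],[0,8,0,48.5,0]])

```text
clock: 20.58
eef_pos: [533.7, 10.6, 121.3]
eef_rot: [3.141, -0.0, 1.4]
wrist_force: [-0.3, -0.5, 1.5]
finger_gap: 0.3
finger_force: 0.9
```

Emit:
arm_command(steps=[[0,0,0,0.6,0],[0,0,0,1.2,0],[0,0,0,1.8,0],[0,0,0,1.8,0]])

```text
clock: 21.08
eef_pos: [534.3, 10.5, 121.2]
eef_rot: [3.138, -0.0, 1.4]
wrist_force: [-6.0, -0.8, 20.6]
finger_gap: 0.3
finger_force: 10.3
```

Emit:
arm_command(steps=[[0,0,-0.2,0.4,0],[0,0,-0.4,0.8,0],[0,0,-0.4,0.8,0],[0,0,-0.4,0.8,0],[0,0,-0.4,0.8,0],[0,0,-0.4,0.8,0],[0,0,-0.4,0.8,0],[0,0,-0.4,0.8,0],[0,0,-0.4,0.8,0],[0,0,-0.4,0.8,0],[0,0,-0.4,0.8,0],[0,0,-0.4,0.8,0],[0,0,-0.4,0.8,0],[0,0,-0.4,0.8,0],[0,0,-0.4,0.8,0],[0,0,-0.4,0.8,0]])

```text
clock: 23.08
eef_pos: [534.2, 10.5, 121.2]
eef_rot: [3.137, -0.0, 1.4]
wrist_force: [-7.4, -1.3, 26.7]
finger_gap: 0.5
finger_force: 13.5
```

Run:
```python
from bub import *
w,g,S,O=bub(); meas(g,S,O); save(w,"fin")
for t in ("bubble","level_centre","turnbutton"):
  for q in find_in(w,t)[:1]: print(t,q["p"],np.round(q["rect"],1))
```

```text
23.125 [534.2  10.5 121.2] [ 3.137 -0.     1.4  ] [-7.1 -0.8 27.4] 0.3897843072439301
lines [-10.66  10.13] bubble -8.25 8.5 off mm 0.39
bubble 0.65 [313.7 202.7  10.4  34.4]
level_centre 0.93 [316.9 190.2  51.7 367.8]
turnbutton 0.63 [131.5 198.6 102.8  39.1]
```

```bash
python3 -c "
from cell import job;print(job.sign_off())"
```

```text
the job is handed in; nothing more can be done
None
```

The job is handed in, finished at about 23 s: the turnbutton is across the front rail, the level is on the plate, the bubble is within about 0.4 mm of centre and the arm is pressing on the level with about 27 N; I viewed 11 pictures against the limit of 10 and did no final check of the other things on the bench.

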